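# Seat a strainer insert and set a needle valve two turns open

### The job

Seat the steel strainer insert (blue grip rib) flat, square and fully down in the rectangular pocket of the feed block and let go of it. Then turn the red valve wheel by its black crank handle clockwise, fully shut against its stop, back it off exactly two full turns, and finish still holding the handle between the fingers with the wheel at rest, because the lock nut will be tightened next. Do not disturb the lab timer, the slide box or the green specimen.

Things in the scene. Friction and masses are not known exactly. Their poses are not given: they have to be found in the camera images.
- station: fixed feed block on a grey base plate 110 x 270 x 8 mm, long side along its y. Origin: centre of the plate's underside, z up. At its -y end an aluminium block with the pocket, at its +y end a brass needle valve with a red wheel.
- pocket (a point): centre of the pocket's flat floor, 22 mm above the station's underside, axes as the station's. The pocket is 43 mm (station x) by 63 mm (station y), 12 mm deep with a 3 mm chamfer round its mouth; the block round it is 83 x 103 mm and its top is 34 mm above the desk.
- insert: loose strainer insert, about 150 g: steel block 40 (x) x 60 (y) x 16 mm high, and on it a blue grip rib 14 mm wide (x), 44 mm long (y), from 16 to 38 mm above the underside. Origin: centre of the underside, z up. Either end may lead (half turn symmetric). It starts lying flat on the desk.
- valve_wheel (a joint): turn of the valve wheel in rad: 0 is fully shut at a hard stop, growing counter-clockwise seen from above as the valve opens, to 20.0 at the other stop. It starts about a quarter to four fifths of a turn open. It stays where it is left; turning it takes about 3 N at the handle. Neither wheel nor stem rises. Two full turns open is 12.57.
- wheel_axis (a point): point on the wheel's vertical axis (station x 0, y +80 mm) at the handle's mid height, 103 mm above the desk.
- handle_grip (a point): point on the crank handle's axis at its mid height, 103 mm above the desk, 45 mm out from the wheel's axis. With the valve shut it lies in the station's +x direction from the axis; it goes round with the wheel.
- crank_handle: upright black cylinder handle, 18 mm diameter, from 83 to 123 mm above the desk, standing on the wheel's rim (rim top 82 mm above the desk, rim outer radius 50 mm, spokes and hub no higher than 85 mm). It spins freely on its own pin, so fingers that hold it need not turn with the wheel. Origin on its axis, 77 mm above the desk; its own turn means nothing.
- lab_timer: bystander: white lab timer 39 x 66 x 58 mm standing loose on the desk, origin under its centre.
- slide_box: bystander: blue-grey slide box 62 x 86 x 32 mm, loose, origin under its centre.
- specimen: bystander: green round specimen mount, 30 mm diameter, 19 mm high, loose on the desk in front of the station, origin under its centre.
Not all that is in view belongs to the job. Leave any orange look-alike of the insert alone.

How it is judged:
On the way, in this order (a step that is already met when the one before it is completed fails the run):
1. the insert is seated flat and square, fully down in the pocket, and let go (horizontal distance between insert and pocket below 0.004 m and z of insert in the frame of station between 0.018 and 0.0245 m and angle between insert's own z axis and vertical below 0.06 rad and angle between the y axis of insert and the y axis of station, either way round below 0.1 rad and contact force between the fingers and insert below 0.2 N), for 0.2 s.
2. then the valve is shut against its stop (value of joint valve_wheel below 0.06 rad), for 0.1 s.
At the end, for the whole second after the job is handed in: Insert released in the pocket: within 4 mm of centre, 2.5 mm of the floor, flat to 0.06 rad, square to 0.1 rad. Valve at rest at 12.57 rad (two turns) within 0.25 rad. Fingers hold the crank handle: over 3 N, TCP within 30 mm of its mid point, 20 mm of its axis (all of step 1 and value of joint valve_wheel between 12.316 and 12.816 rad and velocity of joint valve_wheel between -0.1 and 0.1 rad/s and contact force between the fingers and crank_handle above 3 N and distance between the grasp point and handle_grip below 0.03 m and horizontal distance between the grasp point and handle_grip below 0.02 m); the arm keeps its last pose, push and grip.
It fails at once if the lab timer is shifted more than 30 mm or tipped (distance of lab_timer from where it was at the start of the episode above 0.03 m or angle between lab_timer's own z axis and vertical above 0.5 rad).
It fails at once if the slide box is shifted more than 30 mm or tipped (distance of slide_box from where it was at the start of the episode above 0.03 m or angle between slide_box's own z axis and vertical above 0.5 rad).
It fails at once if the specimen is shifted more than 30 mm or tipped (distance of specimen from where it was at the start of the episode above 0.03 m or angle between specimen's own z axis and vertical above 0.5 rad).
It also fails if it takes over 69 s, if anything falls off the work surface, if the arm or the gripper's body presses on something with over 40 N, if the wrist force passes 120 N, or if a joint passes its speed limit or range.

### The arm

A 6-joint arm with a two-finger parallel gripper is mounted at the origin on a cart in front of the work surface, level with it; the furniture and walls round the work are solid. World frame = base frame: x ahead of the robot, y to its left, z up, the work surface at z = 0. Lengths are in m, angles in rad, forces in N, time in s.
With the tool pointing down it reaches from about 0.325 to 0.775 m from the base axis. Payload 5.5 kg.
Tool frame: the origin (TCP) lies between the finger pads, 19 mm behind the fingertips; this is the grasp point; z points along the fingers, y is the line along which they close (so a half turn about z gives the same grasp; the last joint's range is limited). The gripper opens to 88 mm and grips with 3 to 60 N. Pads are 20 mm wide; open, the fingers measure 115 mm over their backs; the gripper's body (75 mm by 178 mm) begins 61 mm behind the grasp point.
Start: joints at [-1.31, 0.091, 1.231, -0, 1.82, -0.057], TCP at [0.187, -0.57, 0.241] pointing down, gripper open.
Joint ranges: [-2.87, 2.87], [-0.86, 2.18], [0.17, 2.46], [-1.51, 4.65], [0.06, 2.69], [-2.65, 2.65]. Speed limits (rad/s): [2.57, 2.57, 3.01, 3.14, 3.14, 3.14].

### API

Orientations are given as a unit quaternion [w, x, y, z].
In Python, from bench import * gives the robot as it stands. Calls block until the motion is done:
- move_to(position, orientation): joint-space move of the TCP to a pose.
- move_l(position, speed=0.15, orientation=None): straight line of the TCP; orientation=None keeps the orientation; speed is the mean speed in m/s.
- movej(angles): joint-space move.
- gripper_open() and close(): open the fingers fully, or close them until they stop; the grip force is fixed at half the most.
- hold(seconds).
- inverse_kinematics(position, orientation): joint angles nearest the present ones, or None.
- state(): the state.
- get_image(name): name is "scene" or "side" or "wrist"; returns a dict with "frame" (480x640x3 uint8, blue, green, red), "depth" (480x640 float32, m along the optical axis (not along the pixel's ray), 0 where there is no reading), "camera_matrix" (3x3 intrinsics, pixels), "view" (4x4, takes a point from world to camera coordinates). Camera axes: x right, y up, looking along -z (the intrinsics and any distortion apply to the point x, -y, -z); pixel columns grow to the right and rows downward; lengths in m; the calibration is good to about 2 mm. A picture is of the moment at which its call begins.
A pose or a line that the arm cannot do raises IKError and nothing moves.
- job_done(): hands the job in; it is judged then, once.
The state is a dict: "time": time; "joint_pos": joint angles; "dq": joint speeds; "joint_torque": joint torques, N m; "ee_pos": TCP position; "ee_rot": TCP orientation; "ft_force": force on the tool from outside, world axes, zero at the start; "moment": the same for the moment, N m; "finger_gap": finger opening in m; "finger_force": force on a finger pad.
Only numpy, scipy, OpenCV 4.12 (cv2) and the standard library are available. Lean on these libraries where they do the work, as an engineer would, in place of code of your own. Each camera call takes 0.05 s, during which the arm holds its last target. There are 200 camera calls.

## Working session

There is one attempt and no reset: what is moved stays moved. The work goes in short steps, each a Python script; the robot and the scene stay as the last script left them, time stands still between calls to the robot, and variables do not carry over. Pictures are saved under pics/ and viewed, at most 10 in all, crops included, and the job is handed in when it is done.

```bash
ls; mkdir -p pics
cat > h.py <<'E'
from bench import *
import numpy as np, cv2, pickle
def snap(n,f):
    im=get_image(n); pickle.dump(im,open(f'pics/{f}.pkl','wb')); cv2.imwrite(f'pics/{f}.png',im['frame']); return im
def cloud(im):
    K=np.array(im['camera_matrix']); d=im['depth']; v,u=np.indices(d.shape)
    x=(u-K[0,2])/K[0,0]*d; y=(v-K[1,2])/K[1,1]*d
    P=np.stack([x,-y,-d,np.ones_like(d)],-1)@np.linalg.inv(np.array(im['view'])).T
    P=P[...,:3]; P[d<=0]=np.nan; return P
def ray(im,px,z):
    K=np.array(im['camera_matrix']); px=np.atleast_2d(np.float64(px)); T=np.linalg.inv(np.array(im['view']))
    r=np.c_[(px[:,0]-K[0,2])/K[0,0],-(px[:,1]-K[1,2])/K[1,1],-np.ones(len(px))]@T[:3,:3].T
    o=T[:3,3]; return o+r*((z-o[2])/r[:,2])[:,None]
def q(yaw): # tool down; closing axis (tool y) along world direction yaw
    # R: z=-Z, y=(c,s,0), x=y×z
    from scipy.spatial.transform import Rotation as R
    y=np.array([np.cos(yaw),np.sin(yaw),0]); z=np.array([0,0,-1.]); x=np.cross(y,z)
    a=R.from_matrix(np.c_[x,y,z]).as_quat(); return [a[3],a[0],a[1],a[2]]
E
python3 - <<'E'
from h import *
for n in('scene','side'):
    im=snap(n,n); print(n,im['camera_matrix'],np.linalg.inv(im['view'])[:3,3], im.keys())
print(state())
a=[cv2.imread(f'pics/{n}.png') for n in('scene','side')]
E
```

```text
pics
scene [[536.07992632   0.         317.60236228]
 [  0.         536.07992632 232.90699826]
 [  0.           0.           1.        ]] [ 0.01649928 -0.96849734  0.56306669] dict_keys(['frame', 'depth', 'camera_matrix', 'view'])
side [[562.35865094   0.         318.73133349]
 [  0.         562.35865094 238.64120724]
 [  0.           0.           1.        ]] [ 0.27109898 -1.10334951  1.01971095] dict_keys(['frame', 'depth', 'camera_matrix', 'view'])
{'time': 0.1, 'joint_pos': array([-1.30973020e+00,  9.17718886e-02,  1.23178197e+00, -3.68956044e-05,
        1.81979423e+00, -5.67293742e-02]), 'dq': array([-3.97190605e-04,  3.06617472e-04, -4.41359494e-03, -1.27338411e-03,
       -8.95627168e-04,  9.16293892e-05]), 'joint_torque': array([ 2.99207575e-03, -4.47856700e+01, -4.07570958e+01,  7.00547942e-02,
        2.84244987e-02, -1.23725226e-04]), 'ee_pos': array([ 0.18739236, -0.56973408,  0.2403176 ]), 'ee_rot': array([-8.71315556e-04,  9.87402628e-01,  1.58225406e-01, -1.07308534e-04]), 'ft_force': array([-0.19858243,  0.08894511, -0.22420399]), 'moment': array([-0.01350026,  0.04682558, -0.02490681]), 'finger_force': 0.0, 'finger_gap': 0.08813550917252917}
```

View pics/scene.png

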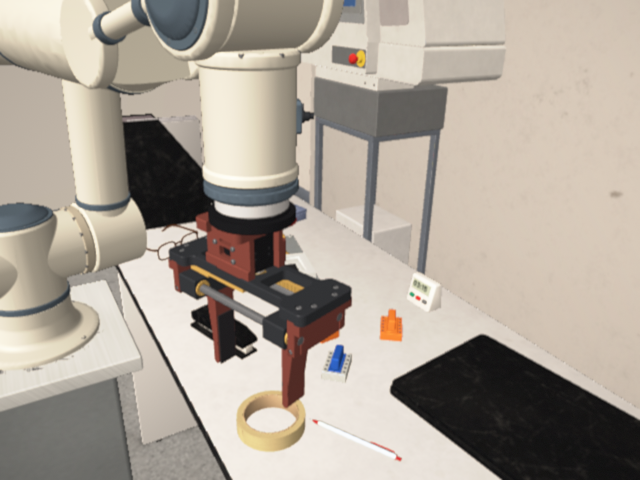

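View pics/side.png

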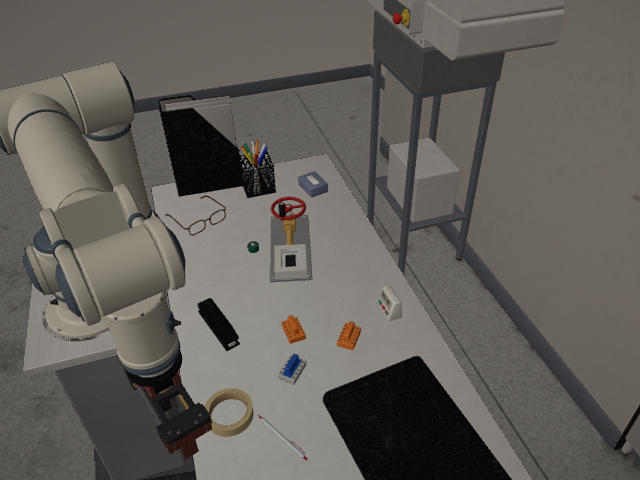

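Candidates for the insert are the blue-ribbed block at side (292,368) and scene (338,362), and orange look-alikes at side (293,328) and (348,334). I choose the blue one. The station is at side (290,250), with the red wheel at (288,208) and the handle at (282,209). The specimen is at (253,246), the timer at (389,302) and the slide box at (312,183).

Run:
```python
from h import *
im=pickle.load(open('pics/side.pkl','rb')); P=cloud(im); f=im['frame']; hsv=cv2.cvtColor(f,cv2.COLOR_BGR2HSV)
v,u=np.indices(P.shape[:2])
def box(x0,x1,y0,y1): return (u>=x0)&(u<x1)&(v>=y0)&(v<y1)
H,S,V=cv2.split(hsv)
m=box(270,315,345,390)&(H>100)&(H<130)&(S>120)
pts=P[m]; top=pts[pts[:,2]>.033]
print('rib',len(pts),len(top),np.nanmean(top,0),pts[:,2].max(),cv2.minAreaRect(np.float32(top[:,:2]*1000)))
w=P[box(265,310,190,225)&((H<8)|(H>172))&(S>120)&(V>60)]
w=w[(w[:,2]>.07)]
print('wheel',len(w),np.nanmedian(w[:,2]),cv2.minEnclosingCircle(np.float32(w[:,:2]*1000)))
hd=P[box(265,310,190,225)&(V<50)]; hd=hd[hd[:,2]>.09]; print('handle',len(hd),hd.mean(0),hd.max(0),hd.min(0))
# block top & plate
R=P[box(255,325,200,290)]
b=R[(abs(R[:,2]-.034)<.004)]; print('block',len(b),cv2.minAreaRect(np.float32(b[:,:2]*1000)))
pl=P[box(255,325,200,290)&(V<190)&(S<60)]; pl=pl[(abs(pl[:,2]-.008)<.004)]; print('plate',len(pl),cv2.minAreaRect(np.float32(pl[:,:2]*1000)))
for n,c in dict(timer=(370,410,280,325),slide=(295,332,168,200),spec=(244,262,238,258)).items():
    o=P[box(*c)]; o=o[o[:,2]>.012]; print(n,np.nanmin(o,0),np.nanmax(o,0))
cv2.imwrite('pics/crop1.png',np.hstack([cv2.resize(f[180:300,240:340],(400,480)),cv2.resize(f[310:400,255:375],(400,300)).repeat(1,0) if 0 else cv2.copyMakeBorder(cv2.resize(f[310:400,255:375],(400,300)),0,180,0,0,0)]))
```

```text
rib 220 98 [ 0.42147703 -0.36103117  0.03755529] nan ((421.9109191894531, -359.5126647949219), (42.47537612915039, 13.552742004394531), 47.473663330078125)
wheel 318 0.07986143384327993 ((546.1453857421875, 122.27043914794922), 51.414390563964844)
handle 60 [0.52119379 0.08131401 0.10792756] [0.52960341 0.08714608 0.12323981] [0.51450246 0.07273458 0.09058775]
block 664 ((521.3375244140625, 19.71039581298828), (217.42361450195312, 82.35054779052734), 75.719482421875)
plate 1362 ((527.0441284179688, 70.9854736328125), (383.4003601074219, 206.97337341308594), 72.01878356933594)
timer [ 0.67309381 -0.29555161  0.01215984] [ 0.71246874 -0.22686981  0.06287394]
slide [0.57738792 0.14037071 0.01217663] [0.70931602 0.34457256 0.08593709]
spec [0.41503122 0.04778278 0.01215641] [0.44502326 0.08777586 0.02430542]
```

View pics/crop1.png

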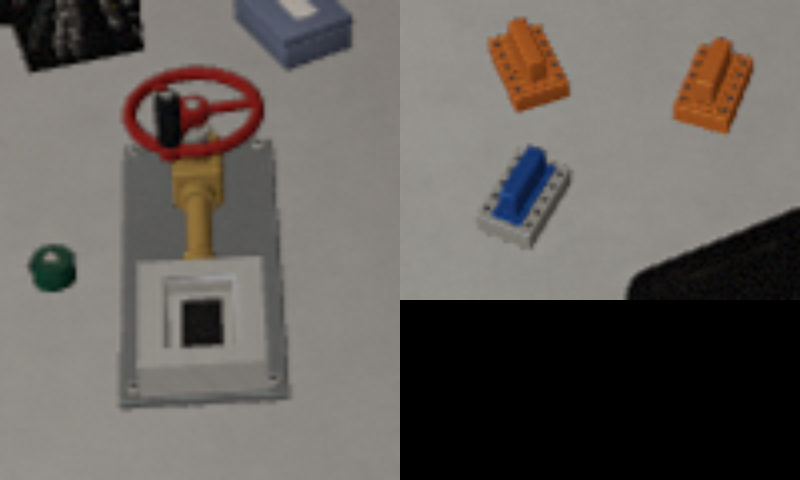

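Crop 1 confirms it: a steel block with a blue rib at crop (520,190), i.e. side (292,368), while both look-alikes are orange. Next I take close looks with the wrist camera, over the insert and then over the station.

Run:
```python
from h import *
t0=state()['time']
move_to([0.49,0.02,0.33],q(np.radians(-12))); hold(.3); a=snap('wrist','w1'); print(state()['joint_pos'][-1],state()['time'])
move_to([0.421,-0.360,0.20],q(np.radians(-42.5))); hold(.3); b=snap('wrist','w2'); print(state()['time'])
cv2.imwrite('pics/w12.png',np.hstack([cv2.resize(x['frame'],(400,300)) for x in(a,b)]))
print(np.linalg.inv(a['view'])[:3,3])
```

```text
0.1808293847665612 2.8333
4.6917
[0.50731439 0.10070742 0.47413808]
```

View pics/w12.png

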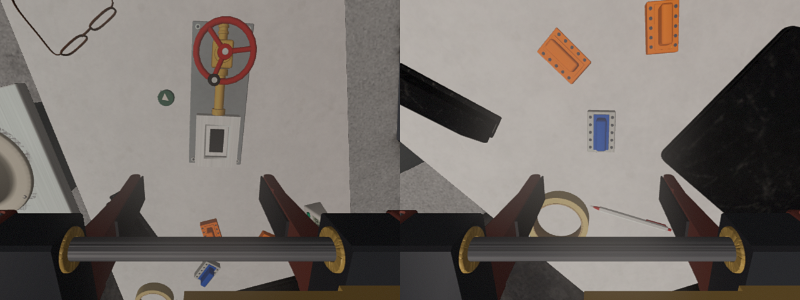

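w12: in the left view (full-res pixels), the wheel is at (360,82), the handle at (342,128) and the pocket at (345,225). In the right view, the insert is at (320,210), aligned with the image.

Run:
```python
import pickle,numpy as np,cv2
from h import cloud,ray
a=pickle.load(open('pics/w1.pkl','rb'));b=pickle.load(open('pics/w2.pkl','rb'))
v,u=np.indices((480,640))
def rect(n,im,m,z):
    # largest blob, contour rays on plane z
    c=max(cv2.findContours(m.astype(np.uint8),cv2.RETR_EXTERNAL,cv2.CHAIN_APPROX_NONE)[0],key=cv2.contourArea)[:,0]
    p=ray(im,c,z)[:,:2]*1000; print(n,len(c),cv2.minAreaRect(np.float32(p))); return p
Pb=cloud(b); hb=cv2.cvtColor(b['frame'],cv2.COLOR_BGR2HSV)
box=lambda x0,x1,y0,y1:(u>=x0)&(u<x1)&(v>=y0)&(v<y1)
B=box(280,370,160,260)
rect('insert',b,B&(Pb[...,2]>.008),.016)
t=Pb[B&(abs(Pb[...,2]-.038)<.003)]; print('ribtop d',len(t),cv2.minAreaRect(np.float32(t[:,:2]*1000)))
rect('ribtop',b,B&(Pb[...,2]>.033),.038)
t=Pb[B&(abs(Pb[...,2]-.016)<.003)]; print('steel d',len(t),cv2.minAreaRect(np.float32(t[:,:2]*1000)))
Pa=cloud(a); ha=cv2.cvtColor(a['frame'],cv2.COLOR_BGR2HSV); H,S,V=cv2.split(ha)
blk=box(300,400,175,265)&(abs(Pa[...,2]-.034)<.005)
rect('block',a,blk,.034)
dark=box(300,400,175,265)&(V<70); rect('dark',a,dark,.022)
pl=box(295,405,25,270)&(Pa[...,2]>.004)&~(Pa[...,2]>.2)
p=pl&(Pa[...,2]<.012); t=Pa[p]; print('plate d',len(t),cv2.minAreaRect(np.float32(t[:,:2]*1000)))
red=box(295,420,15,150)&((H<8)|(H>172))&(S>120)&(abs(Pa[...,2]-.078)<.01)
t=Pa[red]; print('wheel',np.median(t[:,2]),cv2.minEnclosingCircle(np.float32(t[:,:2]*1000)))
c=max(cv2.findContours(red.astype(np.uint8),cv2.RETR_EXTERNAL,cv2.CHAIN_APPROX_NONE)[0],key=cv2.contourArea)[:,0]
print('wheel ray',cv2.fitEllipse(np.float32(ray(a,c,.076)[:,:2]*1000)))
t=Pa[box(295,420,15,150)&(Pa[...,2]>.115)]; print('handle',len(t),np.median(t[:,:2],0),cv2.minEnclosingCircle(np.float32(t[:,:2]*1000)),t[:,2].max())
t=Pa[box(0,640,0,200)]; 
s=pickle.load(open('pics/side.pkl','rb'));P=cloud(s)
for n,(x0,x1,y0,y1,z0) in dict(cup=(235,278,135,200,.02),slide=(297,330,170,197,.02)).items():
    t=P[y0:y1,x0:x1].reshape(-1,3); t=t[(t[:,2]>z0)&(t[:,2]<.3)]; print(n,np.percentile(t,[1,99],axis=0).round(3).tolist())
```

```text
insert 214 ((422.9028015136719, -355.9931640625), (60.96627426147461, 39.88134002685547), 46.49116516113281)
ribtop d 814 ((422.7349853515625, -356.1870422363281), (43.171775817871094, 13.971891403198242), 46.55588150024414)
ribtop 123 ((423.1199035644531, -355.77081298828125), (43.431766510009766, 13.892752647399902), 46.52720642089844)
steel d 1958 ((422.38616943359375, -356.4700927734375), (60.405826568603516, 40.06251907348633), 46.658634185791016)
block 316 ((510.8189392089844, -22.43018341064453), (113.42672729492188, 83.15001678466797), 75.61331176757812)
dark 109 ((509.40679931640625, -29.57151222229004), (46.34978103637695, 26.037765502929688), 75.4354476928711)
plate d 9046 ((535.5619506835938, 48.4234619140625), (288.70306396484375, 145.40103149414062), 76.70448303222656)
wheel 0.08217416922152487 ((548.6285400390625, 125.38847351074219), 49.30338668823242)
wheel ray ((550.1887817382812, 127.65300750732422), (91.5335464477539, 92.80690002441406), 144.31150817871094)
handle 314 [0.52242415 0.0891364 ] ((522.6947021484375, 89.04595947265625), 8.907816886901855) 0.12618652084374754
cup [[0.447, 0.307, 0.021], [0.556, 0.411, 0.15]]
slide [[0.635, 0.247, 0.021], [0.706, 0.339, 0.037]]
```

Run:
```python
from h import *
Q=q(np.radians(46.6-90))
move_l([.4228,-.3561,.038],speed=.12,orientation=Q)
s=state(); print(s['ee_pos'],s['ft_force'])
close(); s=state(); print(s['finger_gap'],s['finger_force'],s['ee_pos'])
move_l([.4228,-.3561,.16],speed=.15)
move_to([.5094,-.0295,.20],q(np.radians(-14.5))); hold(.3)
a=snap('wrist','w3'); s=state(); print(s['finger_gap'],s['ee_pos'],s['time'])
```

```text
[ 0.42325844 -0.35653075  0.03905165] [-0.24806705 -0.3500296   0.58751198]
0.013949188065442625 29.999935626983643 [ 0.42281677 -0.35613325  0.037981  ]
0.013723896863294052 [ 0.50937606 -0.03009924  0.19988578] 9.9167
```

View pics/w3.png

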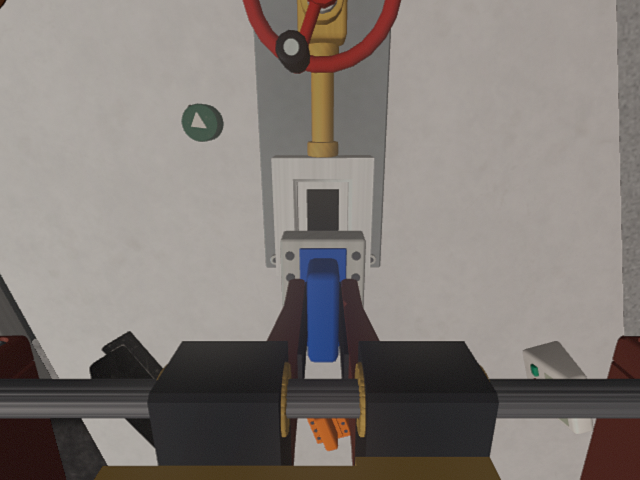

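w3: the insert is held square with its top edge at columns 283–365, row 232. It hides the near half of the pocket. The block's far edge is at row 157, columns 272–375, so I measure the pocket from the visible block edges.

Run:
```python
import pickle,numpy as np,cv2
from h import cloud,ray
a=pickle.load(open('pics/w3.pkl','rb')); P=cloud(a)
Z=P[...,2]; m=(Z>.028)&(Z<.05)
psi=np.radians(-14.5); ex=np.array([np.cos(psi),np.sin(psi)]); ey=np.array([-ex[1],ex[0]])
L=[];R=[]
for r in range(164,226):
    c=np.where(m[r,255:400])[0]+255; L.append((c[0]-.5,r)); R.append((c[-1]+.5,r))
l=ray(a,L,.034)[:,:2]; rr=ray(a,R,.034)[:,:2]
F=[]
for c in list(range(280,300))+list(range(345,368)):
    k=np.where(m[140:200,c])[0]+140; F.append((c,k[0]-.5))
f=ray(a,F,.034)[:,:2]
for n,p in(('L',l),('R',rr),('F',f)):
    vx,vy,_,_=cv2.fitLine(np.float32(p*1000),cv2.DIST_HUBER,0,.01,.01).ravel(); print(n,np.degrees(np.arctan2(vy,vx)))
xl,xr,yf=np.median(l@ex),np.median(rr@ex),np.median(f@ey)
print('width',xr-xl); c=ex*(xl+xr)/2+ey*(yf-.0515); print('pocket',c)
# pocket's dark grid far edge, & chamfer far edge check ; wheel/handle
H,S,V=cv2.split(cv2.cvtColor(a['frame'],cv2.COLOR_BGR2HSV))
g=V[160:232,315:335].mean(1); d=np.diff(g); print([(i+160,round(x)) for i,x in enumerate(d) if abs(x)>8])
g=V[195:222,280:370].mean(0); d=np.diff(g); print([(i+280,round(x)) for i,x in enumerate(d) if abs(x)>6])
t=P[(Z>.115)&(Z<.135)&(np.indices(Z.shape)[0]<90)]; print('handle',cv2.minEnclosingCircle(np.float32(t[:,:2]*1000)))
```

```text
L 75.442085
R 75.76025
F -14.573806
width 0.08324192583308443
pocket [ 0.50930127 -0.0286389 ]
[(178, -15), (188, -78), (189, -30), (229, 9), (230, 20)]
[(292, -14), (293, -32), (294, -9), (295, 6), (296, -10), (297, 37), (298, 19), (305, -20), (306, -61), (307, -33), (337, 27), (338, 83), (339, 6), (346, -16), (347, 9), (348, 7)]
handle ((522.63916015625, 88.77664184570312), 8.939557075500488)
```

Run:
```python
from h import *
Q=q(np.radians(-14.45)); c=[.5094,-.0287]
move_l(c+[.085],speed=.12,orientation=Q); hold(.2)
f0=state()['ft_force'].copy()
for z in np.arange(.074,.0600,-.002):
    move_l(c+[z],speed=.03); s=state(); f=s['ft_force']-f0; print(round(z,4),s['ee_pos'].round(4),f.round(1))
    if abs(f[2])>15 or np.hypot(f[0],f[1])>12: break
print(state()['time'])
```

```text
0.074 [ 0.5092 -0.0287  0.0737] [-0.8 -0.2 -0.4]
0.072 [ 0.5094 -0.0287  0.072 ] [ 0.6  0.6 -0.1]
0.07 [ 0.5093 -0.0287  0.0698] [ 0.6  0.1 -0.6]
0.068 [ 0.5093 -0.0287  0.0678] [ 0.4  0.1 -0.2]
0.066 [ 0.5093 -0.0287  0.0658] [ 0.5 -0.  -0.4]
0.064 [ 0.5093 -0.0287  0.0638] [ 0.2  0.7 -1.3]
0.062 [ 0.5093 -0.0287  0.0618] [0.1 0.5 0.3]
13.2417
```

Run:
```python
from h import *
c=[.5094,-.0287]
move_l(c+[.0605],speed=.03); print(state()['ft_force'])
gripper_open(); hold(.1)
move_l(c+[.20],speed=.15); hold(.3)
a=snap('wrist','w4'); cv2.imwrite('pics/w4c.png',cv2.resize(a['frame'][140:290,230:430],(600,450)))
P=cloud(a); Z=P[...,2]; v,u=np.indices(Z.shape); B=(u>270)&(u<380)&(v>150)&(v<290)
t=P[B&(Z>.052)&(Z<.07)]; print('rib',np.median(t[:,2]),cv2.minAreaRect(np.float32(t[:,:2]*1000)))
ins=B&(Z>.0358)&(Z<.045); t=P[ins]; print('steel',len(t),np.median(t[:,2]),np.median(P[B&(Z>.03)&(Z<.0355)][:,2]))
A=np.c_[t[:,:2],np.ones(len(t))]; print(np.linalg.lstsq(A,t[:,2],rcond=None)[0])
t=P[(Z>.115)&(Z<.135)&(v<140)]; print('handle',cv2.minEnclosingCircle(np.float32(t[:,:2]*1000))); print(state()['time'])
```

```text
[ 0.23797039  0.27624012 -1.9529967 ]
rib 0.06053419209335212 ((508.8424072265625, -28.449861526489258), (43.23593521118164, 13.470882415771484), 75.83148956298828)
steel 3012 0.03873978986545096 0.03459202334522038
[-0.00013964 -0.00339751  0.03850664]
handle ((522.7410278320312, 88.81246185302734), 8.937498092651367)
16.2333
```

View pics/w4c.png

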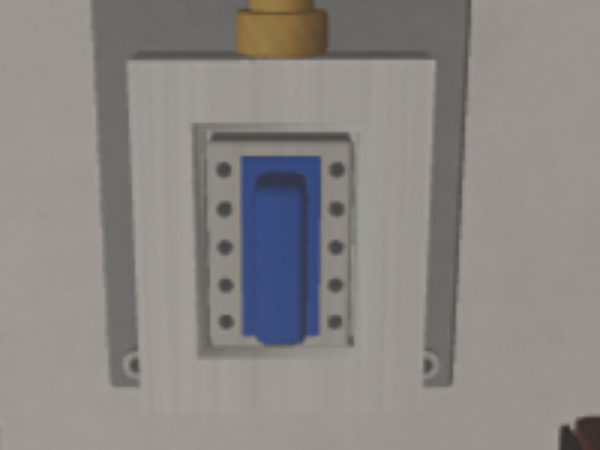

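w4c: the insert sits flat and square in the pocket. Its steel top is at 38.7 mm against a block top measured at 34.6 mm, which is the seated 4 mm difference. Next is the valve.

```bash
cat >> h.py <<'E'
PSI=np.radians(-14.5); AX=np.array([.5492,.1263]); RAD=.045; ZG=.108
def at(th): return [AX[0]+RAD*np.cos(PSI+th),AX[1]+RAD*np.sin(PSI+th),ZG]
def ang():
    p=state()['ee_pos'][:2]-AX; return np.arctan2(p[1],p[0])-PSI, np.hypot(*p)
def log(th):
    s=state(); a,r=ang(); f=s['ft_force']; d=np.array([np.cos(PSI+th),np.sin(PSI+th)]); 
    print(round(np.degrees(th)),'ang',round(np.degrees(a)%360,1),'r',round(r*1e3,1),'frad,ftan,fz',round(f[:2]@d,1),round(f[1]*d[0]-f[0]*d[1],1),round(f[2],1),'gap',round(s['finger_gap']*1e3,1),'t',round(s['time'],1))
    return f[1]*d[0]-f[0]*d[1], f[:2]@d
E
python3 - <<'E'
from h import *
Q=q(PSI)
move_to([.5227,.0888,.20],Q)
move_l([.5227,.0888,ZG],speed=.12)
s=state(); print(s['ee_pos'],s['ft_force'])
close(); hold(.1); a,r=ang(); th=a%(2*np.pi); log(th)
for i in range(6):
    th-=np.radians(15); move_l(at(th),speed=.08); ft,fr=log(th)
    if abs(fr)>20 or abs(ft)>20: break
E
```

```text
[0.52319385 0.08866642 0.10898796] [-0.14024606 -0.13131754 -0.2885507 ]
249 ang 249.3 r 45.9 frad,ftan,fz -0.7 1.6 -1.1 gap 17.6 t 18.9
234 ang 233.6 r 45.6 frad,ftan,fz 4.3 -2.1 1.5 gap 17.6 t 19.2
219 ang 218.7 r 45.3 frad,ftan,fz 4.0 -1.6 2.5 gap 17.8 t 19.5
204 ang 203.7 r 45.1 frad,ftan,fz 3.2 -1.2 1.9 gap 17.4 t 19.8
189 ang 188.7 r 44.9 frad,ftan,fz 2.8 -1.8 -0.1 gap 17.3 t 20.1
174 ang 173.6 r 44.7 frad,ftan,fz -0.0 -1.6 0.3 gap 16.8 t 20.4
159 ang 158.6 r 44.5 frad,ftan,fz -3.1 -2.4 -2.1 gap 17.7 t 20.7
```

Run:
```python
from h import *
a,r=ang(); th=np.radians(158.6)
while th>np.radians(22):
    th-=np.radians(15); move_l(at(th),speed=.08); log(th)
for d in np.arange(8,-11,-2.):
    th=np.radians(d); move_l(at(th),speed=.04); ft,fr=log(th)
    if abs(ft)>12: break
hold(.3); log(th); a=snap('wrist','w5'); cv2.imwrite('pics/w5.png',a['frame'])
```

```text
144 ang 142.9 r 44.4 frad,ftan,fz -4.8 -2.5 -1.7 gap 16.9 t 21.0
129 ang 128.3 r 44.2 frad,ftan,fz -5.6 -1.6 -1.2 gap 17.8 t 21.3
114 ang 113.3 r 44.1 frad,ftan,fz -4.4 -0.5 -0.3 gap 17.5 t 21.6
99 ang 98.3 r 44.1 frad,ftan,fz -5.0 -2.1 0.5 gap 17.8 t 21.9
84 ang 83.3 r 44.2 frad,ftan,fz -4.8 -1.3 1.1 gap 17.4 t 22.2
69 ang 68.5 r 44.3 frad,ftan,fz -5.4 -1.9 1.3 gap 17.5 t 22.5
54 ang 53.8 r 44.5 frad,ftan,fz -5.4 -1.7 2.0 gap 17.2 t 22.8
39 ang 39.0 r 44.6 frad,ftan,fz -4.9 -1.2 0.8 gap 17.3 t 23.1
24 ang 23.8 r 44.9 frad,ftan,fz -3.9 -0.8 1.7 gap 17.6 t 23.4
9 ang 8.2 r 45.1 frad,ftan,fz -2.0 0.1 1.0 gap 17.6 t 23.7
8 ang 8.2 r 45.1 frad,ftan,fz -1.8 0.7 0.3 gap 17.5 t 23.9
6 ang 6.5 r 45.1 frad,ftan,fz -1.7 3.1 0.3 gap 17.6 t 24.2
4 ang 4.0 r 45.1 frad,ftan,fz -0.6 2.3 -0.3 gap 17.3 t 24.4
2 ang 1.7 r 45.2 frad,ftan,fz 0.0 1.1 -0.5 gap 17.7 t 24.7
0 ang 359.7 r 45.2 frad,ftan,fz 1.1 2.8 -0.6 gap 17.3 t 24.9
-2 ang 358.6 r 45.2 frad,ftan,fz 1.6 5.6 -1.7 gap 17.4 t 25.2
-4 ang 358.3 r 45.2 frad,ftan,fz 2.4 9.6 -3.2 gap 17.3 t 25.4
-6 ang 358.1 r 45.1 frad,ftan,fz 1.6 14.2 -4.0 gap 17.5 t 25.7
-6 ang 358.1 r 45.1 frad,ftan,fz 2.0 13.6 -4.3 gap 17.5 t 26.0
```

View pics/w5.png

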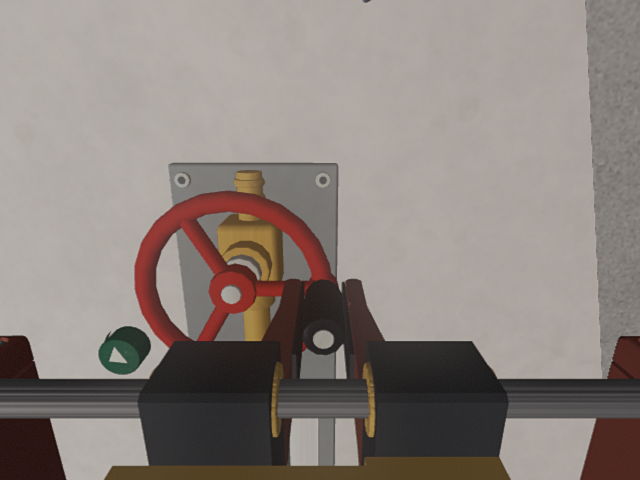

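w5: the handle is between the fingers at (322,338), the spoke points along station +x, and the tangential force rises against the stop. The valve is shut with the zero at about −1.5°. Now I back it off two turns.

Run:
```python
from h import *
end=np.radians(718.5); k=0
for th in np.linspace(np.radians(-2),end,49):
    move_l(at(th),speed=.07); k+=1
    if k%4==1:
        ft,fr=log(th)
        if max(abs(ft),abs(fr))>20: print('STOP');break
hold(.5); log(th); s=state(); print(s['finger_force'],s['ee_pos'],s['dq'].round(4))
a=snap('wrist','w6'); b=snap('side','s6')
cv2.imwrite('pics/f6.png',np.hstack([cv2.resize(a['frame'],(400,300)),cv2.resize(b['frame'][160:340,230:430],(333,300))]))
```

```text
-2 ang 358.6 r 45.2 frad,ftan,fz 1.9 5.7 -1.0 gap 17.4 t 26.3
58 ang 58.8 r 44.4 frad,ftan,fz -5.8 -0.5 2.3 gap 17.4 t 27.5
118 ang 118.3 r 44.2 frad,ftan,fz -5.1 1.7 0.6 gap 17.3 t 28.8
178 ang 177.9 r 44.8 frad,ftan,fz -4.7 0.5 -1.9 gap 17.4 t 30.1
238 ang 238.8 r 45.6 frad,ftan,fz 4.8 1.8 1.2 gap 17.3 t 31.3
298 ang 299.1 r 45.8 frad,ftan,fz 5.1 0.7 -1.2 gap 17.6 t 32.6
358 ang 359.2 r 45.1 frad,ftan,fz 5.7 1.8 -0.9 gap 17.5 t 33.9
418 ang 59.2 r 44.4 frad,ftan,fz -5.1 0.6 2.7 gap 17.9 t 35.1
478 ang 118.5 r 44.2 frad,ftan,fz -5.1 1.5 0.3 gap 17.3 t 36.4
538 ang 178.1 r 44.8 frad,ftan,fz -3.4 0.6 -1.8 gap 17.5 t 37.7
598 ang 239.1 r 45.6 frad,ftan,fz 4.8 1.0 0.6 gap 17.8 t 38.9
658 ang 299.3 r 45.8 frad,ftan,fz 6.0 0.7 -0.9 gap 17.4 t 40.2
718 ang 359.4 r 45.1 frad,ftan,fz 5.0 1.5 -1.6 gap 17.5 t 41.5
718 ang 359.4 r 45.1 frad,ftan,fz 3.8 3.1 -2.6 gap 17.8 t 42.0
29.99882698059082 [0.5927313  0.11457953 0.10806733] [-0.0022 -0.0019  0.0013 -0.0007  0.0005 -0.0005]
```

View pics/f6.png

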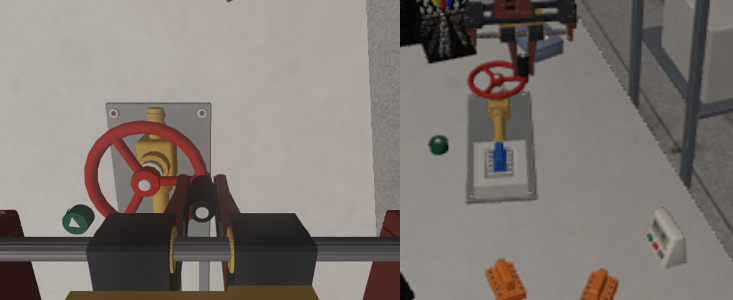

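f6: the handle is still gripped, at left panel (202,212), and the wheel is back at the same phase after two turns. The insert is seated at right panel (500,158), and the specimen, timer and box are where they were. Handing in.

```bash
python3 -c "
from bench import *
print(job_done())"
```

```text
the job is handed in; nothing more can be done
None
```

The job is handed in, with no verdict returned: the insert is seated and released, the valve was shut against its stop and backed off two full turns, and the fingers still hold the crank handle at about 30 N.

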